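Re-rack the inspected samples in reverse order

TASK

The four inspected steel samples stand in a row in the black cups of the aluminium rail. Move them to the pale wooden packing rack in reverse order, because it is unpacked from its other end: seen from the robot, the sample that stood furthest left goes into the rack's right-hand bay, the next into the second bay from the right, and so on. Set each one down upright on the floor of its bay, without dropping it, and leave all four standing there, released.

Things in the scene. Friction and masses are not known exactly. Their poses are not given: they have to be found in the camera images.
- hex_mid (a point): plain steel hexagonal coupling nut, standing, 30 mm across flats (34.6 mm across corners), 60 mm tall, 0.25 kg, dark bore on top; flats face its own x axis and every 60 deg from it. The point is its centre, half-way up, 30 mm above its foot; z along its upright axis
- bush_mid (a point): plain steel flanged bush, standing on its flange: flange 40 mm diameter and 8 mm thick at the foot, round body 28 mm diameter above it, 62 mm tall in all, 0.2 kg, wide dark bore on top. The point is its centre, half-way up, 31 mm above its foot; z along its upright axis
- shaft_mid (a point): plain steel stepped shaft stub, standing: 32 mm diameter from the foot up to 48 mm, then a thin 18 mm diameter spigot on top, 66 mm tall in all, 0.28 kg. The point is its centre, half-way up, 33 mm above its foot; z along its upright axis
- pillar_mid (a point): plain steel square pillar, standing, 26 x 26 mm (faces square to its own x and y axes), 64 mm tall, 0.3 kg, small dark bore on top. The point is its centre, half-way up, 32 mm above its foot; z along its upright axis
- cup_hex: black square cup fixed on the aluminium rail, 60 x 60 mm outside, 3 mm floor and walls, 8 mm tall (its rim is 13 mm above the table); all four cups look alike. At the start it holds the hexagonal nut, and it stays where it is. Origin at the centre of its underside, 5 mm above the table; axes parallel to the rail's
- cup_bush: black square cup fixed on the aluminium rail, 60 x 60 mm outside, 3 mm floor and walls, 8 mm tall (its rim is 13 mm above the table); all four cups look alike. At the start it holds the flanged bush, and it stays where it is. Origin at the centre of its underside, 5 mm above the table; axes parallel to the rail's
- cup_shaft: black square cup fixed on the aluminium rail, 60 x 60 mm outside, 3 mm floor and walls, 8 mm tall (its rim is 13 mm above the table); all four cups look alike. At the start it holds the stepped shaft, and it stays where it is. Origin at the centre of its underside, 5 mm above the table; axes parallel to the rail's
- cup_pillar: black square cup fixed on the aluminium rail, 60 x 60 mm outside, 3 mm floor and walls, 8 mm tall (its rim is 13 mm above the table); all four cups look alike. At the start it holds the square pillar, and it stays where it is. Origin at the centre of its underside, 5 mm above the table; axes parallel to the rail's
- rail: fixed aluminium inspection rail, a strip 66 x 286 mm and 5 mm thick, long way along its y axis, carrying the four black cups in a row at y = +102, +34, -34 and -102 mm (x = 0). Origin at the centre of its underside, on the table; +y is its left end seen from the robot, z up. A sample in a cup stands with its foot 8 mm above the table
- rack: fixed pale wooden packing rack, 78 x 290 mm, long way along its y axis, with four open square bays in a row, centred at y = +102, +34, -34 and -102 mm (x = 0) in its frame; each bay is 52 mm square inside, its floor is 5 mm above the table and its walls rise to 12 mm above the table. Empty at the start. Origin at the centre of its underside, on the table; +y is its left end seen from the robot, z up
There are look-alikes about, which are no part of the job. What is shaped like the part that bears pillar_mid but purple is not meant. Leave any purple look-alike of the part that bears hex_mid alone.

How it is judged:
By the outcome, as a careful person would: the job done as asked, in the order asked, and still so for the second after the job is handed in, with the robot touching nothing.
It also fails if it takes over 112 s, if anything falls off the work surface, if the arm or the gripper's body presses on something with over 40 N, if the wrist force passes 120 N, or if a joint passes its speed limit or range.

ROBOT

A 6-joint arm with a two-finger parallel gripper is mounted at the origin on the work surface. World frame = base frame: x ahead of the robot, y to its left, z up, the work surface at z = 0. Lengths are in mm, angles in rad, forces in N, time in s.
With the tool pointing down it reaches from about 350 to 850 mm from the base axis. Payload 8.1 kg.
Tool frame: the origin (TCP) lies at the very end of the fingers, on their centre line; the grasp point (between the pads) lies 19 mm behind it (r.tcp_to_grasp is the z of the grasp point in the tool frame, in mm); z points along the fingers, y is the line along which they close (so a half turn about z gives the same grasp; the last joint's range is limited). The gripper opens to 85 mm and grips with 20 to 120 N. Pads are 22 mm wide; open, the fingers measure 114 mm over their backs; the gripper's body (76 mm by 85 mm) begins 54 mm behind the grasp point. The pads swing forward as they close: fully open they stand 13 mm farther back than shut.
Start: joints at [-1.254, 0.13, 1.488, -0, 1.523, -0.085], TCP at [234.665, -552.211, 231.292] pointing down, gripper open.
Joint ranges: [-2.96, 2.96], [-0.89, 2.26], [0.02, 2.5], [-1.34, 4.48], [0, 2.73], [-2.66, 2.66]. Speed limits (rad/s): [2.39, 2.39, 2.79, 3.14, 3.14, 3.14].

INTERFACE

Orientations are given as a rotation vector (axis times angle).
In Python, from plant import r gives the robot as it stands. The module is installed in compiled form; this text tells all that it offers.
- The arm moves only by the shell command python3 -m creep 'ROWS'. ROWS is JSON, a list of rows, each an object with "twist": the turn, a rotation vector about the tool's x, y, z normalised to -1 to 1, where 1 is pi rad, a list of three; "offset": the shift along the tool's x, y, z normalised to -1 to 1, where 1 is 0.2 m, a list of three; "grip": the closure, from 0 (fully open) to 1 (shut). In form: [{"twist": [ax, ay, az], "offset": [tx, ty, tz], "grip": grip}, ...]. A call has 1 to 12 rows; each row is the pose to reach, as a shift and turn from the pose commanded when the call began, along the tool's axes at that moment, turning the shorter way round; what a row does not reach only later rows make up. A row lasts 1/10 s, in which the tool goes at most 50 mm and 8.59 degrees, less where a joint would pass 70% of its speed; a pose out of reach is approached as far as the arm can. A call with a number of a shift or a turn outside -1 to 1 is refused whole. A call with a gripper value outside its range is refused whole. The fingers move at their own pace and stop on an object; the grip force is fixed at half the most. Time passes only in rows, so rows that repeat a pose let the fingers close. It gives the time, the measured TCP pose, the force, the opening and the grip force at its end, in the units of the state.
- r.sense(): the state, without advancing time (a new reading comes with each control period).
- r.snapshot(name): name is "scene" or "side" or "wrist"; returns (picture, depth): 420x560x3 uint8, blue, green, red; 420x560 float32, mm along the optical axis (not along the pixel's ray), 0 where there is no reading.
- r.calibration(name): a dict with "fx", "fy", "cx", "cy" (pixels), "R" (3x3) and "t" (3): a world point X has camera coordinates R X + t; the wrist camera has in their place "hand_eye" (4x4, takes a point from camera to tool coordinates, whose origin is the TCP and whose axes are the flange's). Camera axes: x right, y down, z forward; pixel columns grow to the right and rows downward; lengths in mm; the calibration is good to about 2 mm. A picture is of the moment at which its call begins: read the wrist's pose just before it. calibration takes no time and is no camera call.
- r.finish_job(): hands the job in; it is judged then, once.
The state is a dict: "time_s": time; "q": joint angles; "dq": joint speeds; "tau": joint torques, N m; "ee_pos": TCP position; "tool_rot": TCP orientation; "force": force on the tool from outside, world axes, zero at the start; "moment": the same for the moment, N m; "grip_width": finger opening in mm; "grasp_force": force on a finger pad.
Only numpy, scipy, OpenCV 4.12 (cv2) and the standard library are available. Lean on these libraries where they do the work, as an engineer would, in place of code of your own. Each camera call takes 0.05 s, during which the arm holds its last target. There are 200 camera calls.

## Working session

There is one attempt and no reset: what is moved stays moved. The work goes in short steps, Python scripts to look and compute and a shell command to move; the robot and the scene stay as the last step left them, time stands still between calls to the robot, and variables do not carry over. Pictures are saved under pics/ and viewed, at most 14 in all, crops included, and the job is handed in when it is done.

```bash
mkdir -p pics; python3 - <<'E'
from plant import r
import cv2,numpy as np
s=r.sense();print({k:np.round(v,3) for k,v in s.items()})
for n in("scene","side"):
    p,d=r.snapshot(n);cv2.imwrite(f"pics/{n}0.png",p);np.save(f"pics/{n}0.npy",d)
    c=r.calibration(n);print(n,{k:np.round(v,3).tolist() for k,v in c.items()})
print(r.calibration("wrist"))
E
```

```text
{'time_s': np.float64(0.0), 'q': array([-1.254,  0.131,  1.489,  0.   ,  1.523, -0.085]), 'dq': array([-0.001,  0.001,  0.001,  0.001, -0.001, -0.   ]), 'tau': array([ 3.0000e-03, -5.6940e+01, -5.0055e+01, -0.0000e+00,  1.5000e-02,
        0.0000e+00]), 'ee_pos': array([ 234.498, -551.687,  230.259]), 'tool_rot': array([-3.077, -0.627,  0.   ]), 'force': array([-0.055,  0.149, -0.695]), 'moment': array([-0.057,  0.029, -0.016]), 'grasp_force': np.float64(0.0), 'grip_width': np.float64(85.164)}
scene {'fx': 522.496, 'fy': 522.496, 'cx': 286.728, 'cy': 211.749, 'R': [[0.312, 0.95, -0.003], [0.788, -0.261, -0.558], [-0.531, 0.171, -0.83]], 't': [-163.887, -453.583, 1252.818]}
side {'fx': 501.935, 'fy': 501.935, 'cx': 281.806, 'cy': 209.167, 'R': [[-0.982, -0.191, 0.005], [-0.124, 0.618, -0.776], [0.145, -0.763, -0.63]], 't': [594.403, 135.587, 793.459]}
{'fx': 296.03462908523244, 'fy': 296.03462908523244, 'cx': 279.28582554364397, 'cy': 205.15277524047804, 'hand_eye': array([[ 1.23829511e-03, -9.53847649e-01, -3.00288409e-01,
         7.80079346e+01],
       [ 9.99999225e-01,  1.14174831e-03,  4.96989564e-04,
        -1.10956135e+00],
       [-1.31198544e-04, -3.00288792e-01,  9.53848324e-01,
        -1.42872752e+02],
       [ 0.00000000e+00,  0.00000000e+00,  0.00000000e+00,
         1.00000000e+00]])}
```

View pics/scene0.png

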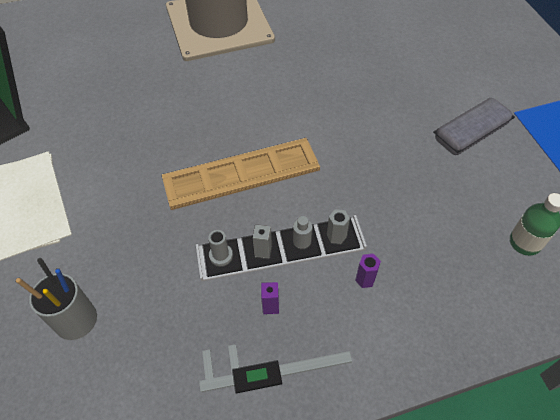

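View pics/side0.png

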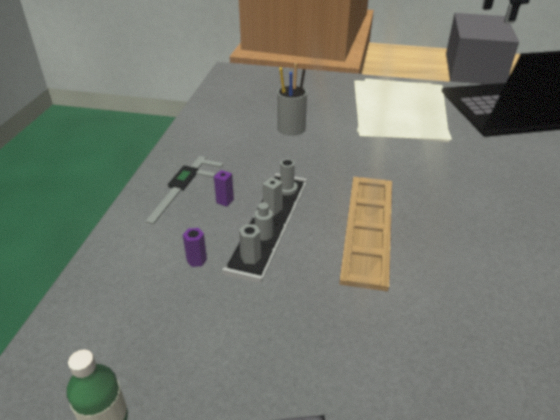

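The scene view shows, from the robot's left (image right): hex (338,225), shaft (302,235), pillar (262,240) and bush (220,248). The rack is at (240,172). The purple look-alikes are at (368,270) and (270,297), and the side view agrees. Next I'll measure the rack and the part tops.

```bash
cat > h.py <<'E'
import cv2,numpy as np
from plant import r
from scipy.spatial.transform import Rotation as Ro
def cam(n,s=None):
    c=r.calibration(n);K=(c["fx"],c["fy"],c["cx"],c["cy"])
    if n!="wrist":
        R=np.array(c["R"]);return K,R.T,-R.T@np.array(c["t"])
    H=np.array(c["hand_eye"]);T=Ro.from_rotvec(s["tool_rot"]).as_matrix()
    return K,T@H[:3,:3],T@H[:3,3]+np.array(s["ee_pos"])
def cast(C,uv,z):
    (fx,fy,cx,cy),R,o=C;uv=np.atleast_2d(uv).astype(float)
    d=np.c_[(uv[:,0]-cx)/fx,(uv[:,1]-cy)/fy,np.ones(len(uv))]@R.T
    return (o+d*((z-o[2])/d[:,2])[:,None])[:,:2]
def pts(C,d,m):
    (fx,fy,cx,cy),R,o=C;v,u=np.nonzero(m&(d>0));z=d[v,u]
    return np.c_[(u-cx)/fx*z,(v-cy)/fy*z,z]@R.T+o
E
python3 - <<'E'
from h import *
np.set_printoptions(precision=1,suppress=True)
for n in("scene","side"):
    p=cv2.imread(f"pics/{n}0.png");d=np.load(f"pics/{n}0.npy");C=cam(n);h=cv2.cvtColor(p,cv2.COLOR_BGR2HSV)
    for name,m in(("rack",(h[...,0]>8)&(h[...,0]<25)&(h[...,1]>90)&(h[...,2]>90)),("purple",(h[...,0]>130)&(h[...,0]<160)&(h[...,1]>90))):
        k,l,st,ce=cv2.connectedComponentsWithStats(m.astype(np.uint8))
        for i in range(1,k):
            if st[i,4]<200: continue
            P=pts(C,d,l==i)
            if name=="rack":
                v,u=np.nonzero(l==i);q=cast(C,np.c_[u,v],12)
                print(n,name,st[i],cv2.minAreaRect(q.astype(np.float32)))
            top=P[P[:,2]>P[:,2].max()-8]
            print(n,name,st[i],top.mean(0),P.min(0),P.max(0))
    # everything else standing above table in region
    P=pts(C,d,np.ones(d.shape,bool))
    s=(P[:,2]>45)&(P[:,2]<90)&(np.abs(P[:,1])<300)&(P[:,0]>300)&(P[:,0]<800)
    g=np.zeros((500,600),np.uint8);ij=(P[s][:,:2]-[300,-300]).astype(int);g[ij[:,0],ij[:,1]]=1
    g=cv2.dilate(g,np.ones((3,3)));k,l,st,ce=cv2.connectedComponentsWithStats(g)
    for i in range(1,k):
        if st[i,4]>100:
            w=P[s][l[ij[:,0],ij[:,1]]==i];t=w[w[:,2]>w[:,2].max()-6]
            print(n,"obj",ce[i][::-1]+[300,-300],w.min(0),w.max(0))
p=cv2.imread("pics/scene0.png")[130:320,150:390];cv2.imwrite("pics/crop0.png",cv2.resize(p,None,fx=3.1,fy=3.1,interpolation=cv2.INTER_CUBIC))
E
```

```text
scene rack [ 162  138  158   72 5427] ((464.84063720703125, -70.38722229003906), (84.7374038696289, 288.3685302734375), 0.348397433757782)
scene rack [ 162  138  158   72 5427] [462.5 -73.9  10.5] [ 418.  -214.6   -2.7] [501.6  75.2  15. ]
scene purple [356 254  25  34 504] [740.8  65.9  58.1] [722.9  50.2  -1.2] [756.2  83.8  61.7]
scene purple [261 282  18  32 492] [738.2 -98.   62.6] [ 723.  -112.5   -0.8] [753.2 -82.9  66.7]
scene obj [ 624.9 -152. ] [ 610.4 -165.1   45.1] [ 639.7 -137.7   72.6]
scene obj [639.7 -81.3] [624.4 -97.4  45.1] [656.9 -64.2  74. ]
scene obj [642.5 -12.2] [626.4 -26.8  45.4] [656.2   4.3  76.2]
scene obj [649.9  48.5] [631.6  33.3  45.1] [667.2  65.3  70.4]
scene obj [736.8 -98.4] [ 721.4 -113.2   45.2] [752.6 -82.3  66.7]
scene obj [739.3  65.9] [722.9  49.3  45.1] [756.   83.8  61.7]
side rack [  231     0   219    93 10933] ((619.04736328125, -980.632568359375), (658.3004760742188, 786.4884643554688), 12.222591400146484)
side rack [  231     0   219    93 10933] [ 671.5 -407.   148.2] [  197.3 -1607.7  -215.2] [ 981.7 -384.4  152.3]
side rack [ 340  178   52  112 4637] ((459.59893798828125, -63.214813232421875), (76.02037811279297, 295.896728515625), 0.37029045820236206)
side rack [ 340  178   52  112 4637] [458.8 -45.5  10.3] [ 420.7 -216.4   -0.3] [498.4  78.5  13.8]
side purple [214 171  18  35 454] [736.  -93.   61.8] [ 723.1 -110.6    3.8] [750.9 -77.7  65.2]
side purple [183 228  22  38 532] [738.   71.6  58.1] [723.7  51.7   2.4] [754.1  86.2  61.2]
side obj [ 625.  -148.9] [ 612.3 -164.    45.6] [ 638.9 -134.1   70.7]
side obj [638.5 -77.9] [623.  -94.4  45.1] [656.8 -60.7  73.2]
side obj [639.4  -7.1] [625.1 -24.3  45.5] [656.    6.7  74.6]
side obj [649.3  51.5] [632.9  35.   45.1] [667.2  68.5  70. ]
side obj [736.4 -94.7] [ 722.1 -111.8   45.1] [753.3 -78.6  65.2]
side obj [738.8  68.5] [723.3  51.5  45.2] [757.   86.   61.2]
```

View pics/crop0.png

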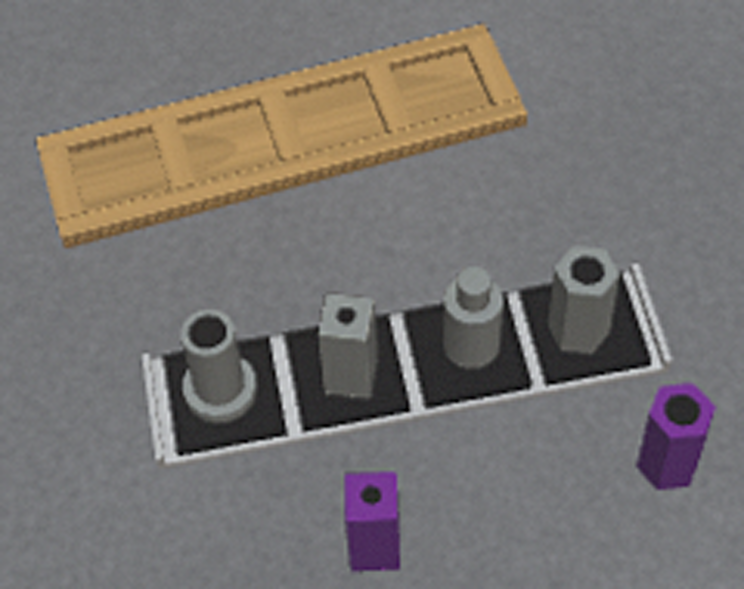

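The rack sits at about (461,-68) with yaw near 0, and the rail is turned a few degrees. I'll go above it for a wrist view.

```bash
cat >> h.py <<'E'
def plan(pos,az=0,s=None):
    """units for creep rows from the present pose: tool down, tool y at azimuth az (deg)"""
    s=s or r.sense();T=Ro.from_rotvec(s["tool_rot"]).as_matrix();a=np.radians(az)
    y=np.array([np.cos(a),np.sin(a),0]);z=np.array([0,0,-1.]);G=np.c_[np.cross(y,z),y,z]
    t=Ro.from_matrix(T.T@G).as_rotvec()/np.pi
    o=T.T@(np.array(pos)-s["ee_pos"])/200
    print("twist",np.round(t,4),"offset",np.round(o,4))
E
python3 -c "
from h import *
plan([560,0,310])"
```

```text
twist [-0.0004 -0.0004 -0.3721] offset [ 2.5767 -1.9031 -0.3947]
```

```bash
python3 -m creep '[{"twist":[0,0,0],"offset":[1,-0.74,-0.4],"grip":0},{"twist":[0,0,0],"offset":[1,-0.74,-0.4],"grip":0},{"twist":[0,0,0],"offset":[1,-0.74,-0.4],"grip":0},{"twist":[0,0,0],"offset":[1,-0.74,-0.4],"grip":0},{"twist":[0,0,0],"offset":[1,-0.74,-0.4],"grip":0},{"twist":[0,0,0],"offset":[1,-0.74,-0.4],"grip":0}]' && python3 -m creep '[{"twist":[0,0,0],"offset":[1,-0.74,0],"grip":0},{"twist":[0,0,0],"offset":[1,-0.74,0],"grip":0},{"twist":[0,0,0],"offset":[1,-0.74,0],"grip":0},{"twist":[0,0,0],"offset":[1,-0.74,0],"grip":0},{"twist":[0,0,0],"offset":[1,-0.74,0],"grip":0},{"twist":[0,0,0],"offset":[1,-0.74,0],"grip":0}]' && python3 -m creep '[{"twist":[0,0,-0.372],"offset":[0.577,-0.423,0],"grip":0},{"twist":[0,0,-0.372],"offset":[0.577,-0.423,0],"grip":0},{"twist":[0,0,-0.372],"offset":[0.577,-0.423,0],"grip":0},{"twist":[0,0,-0.372],"offset":[0.577,-0.423,0],"grip":0},{"twist":[0,0,-0.372],"offset":[0.577,-0.423,0],"grip":0},{"twist":[0,0,-0.372],"offset":[0.577,-0.423,0],"grip":0},{"twist":[0,0,-0.372],"offset":[0.577,-0.423,0],"grip":0},{"twist":[0,0,-0.372],"offset":[0.577,-0.423,0],"grip":0},{"twist":[0,0,-0.372],"offset":[0.577,-0.423,0],"grip":0},{"twist":[0,0,-0.372],"offset":[0.577,-0.423,0],"grip":0}]'
python3 - <<'E'
from h import *
s=r.sense();plan([560,0,310],s=s);print(s["ee_pos"],s["q"],s["time_s"])
p,d=r.snapshot("wrist");cv2.imwrite("pics/w1.png",p);np.save("pics/w1.npy",d)
import json;json.dump({k:np.asarray(s[k]).tolist() for k in("ee_pos","tool_rot")},open("pics/w1.json","w"))
E
```

```text
time_s: 0.7
ee_pos: [363.2, -334.7, 313.5]
tool_rot: [3.076, 0.632, 0.004]
force: [0.0, -1.2, -0.4]
grip_width: 85.6
grasp_force: 0.0
time_s: 1.3
ee_pos: [488.8, -118.6, 310.4]
tool_rot: [-3.074, -0.636, -0.0]
force: [0.1, 0.1, -0.6]
grip_width: 85.4
grasp_force: 0.0
time_s: 2.3
ee_pos: [560.0, -1.0, 310.8]
tool_rot: [-2.226, -2.216, 0.001]
force: [0.4, 1.3, 0.2]
grip_width: 85.5
grasp_force: 0.0
twist [-0.0003  0.     -0.0015] offset [ 0.0051 -0.0001  0.0038]
[560.02053593  -1.01121122 310.75301173] [-9.32214230e-02  3.56467780e-03  1.47729075e+00 -2.10544831e-04
  1.66163832e+00 -8.86560570e-02] 2.3
```

View pics/w1.png

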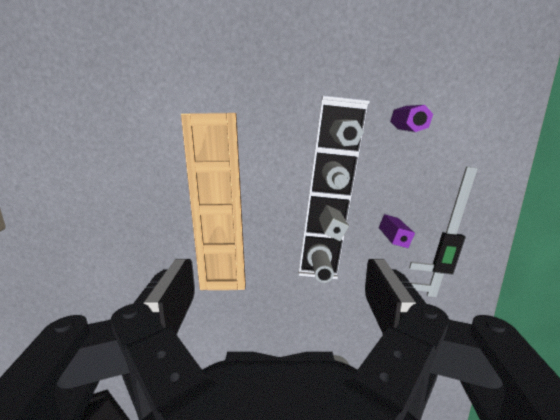

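The wrist view shows the rack at (212,200) and the rail at (335,185), turned about 6°. Hex is at (348,132), shaft (338,178), pillar (335,228), bush (322,270), with the purples at (415,118) and (400,233). I'll enlarge the rail and measure.

```bash
python3 - <<'E'
from h import *
import json
np.set_printoptions(precision=1,suppress=True)
p=cv2.imread("pics/w1.png");d=np.load("pics/w1.npy");s=json.load(open("pics/w1.json"));C=cam("wrist",s)
h=cv2.cvtColor(p,cv2.COLOR_BGR2HSV)
m=((h[...,0]>8)&(h[...,0]<25)&(h[...,1]>70)&(h[...,2]>90)).astype(np.uint8)
k,l,st,ce=cv2.connectedComponentsWithStats(m)
for i in range(1,k):
    if st[i,4]>2000:
        v,u=np.nonzero(l==i);P=cast(C,np.c_[u,v],12);print("rack",cv2.minAreaRect(P.astype(np.float32)))
        Q=pts(C,d,l==i);print("rack z",np.percentile(Q[:,2],[5,50,95]))
# rail: bright
m=((h[...,1]<40)&(h[...,2]>190)).astype(np.uint8);m[:,:290]=0;m[:,385:]=0;m[300:]=0
v,u=np.nonzero(m);print("rail",cv2.minAreaRect(cast(C,np.c_[u,v],5).astype(np.float32)))
# tops by depth
P=pts(C,d,d>0);v,u=np.nonzero(d>0)
for n,H in(("hex",68),("shaft",74),("pillar",72),("bush",70)):
    y0={"hex":50,"shaft":-10,"pillar":-79,"bush":-150}[n]
    q=P[(np.abs(P[:,1]-y0)<28)&(np.abs(P[:,2]-H)<6)&(np.abs(P[:,0]-640)<45)]
    if len(q)>5: print(n,"top",cv2.minAreaRect(q[:,:2].astype(np.float32)),np.median(q[:,2]),len(q))
cv2.imwrite("pics/w1c.png",cv2.resize(p[90:290,290:450],None,fx=3,fy=3,interpolation=cv2.INTER_CUBIC))
E
```

```text
rack ((460.55145263671875, -68.47904968261719), (78.50110626220703, 289.09649658203125), 0.4785606265068054)
rack z [ 4.4 11.  13.4]
rail ((640.6447143554688, -48.680145263671875), (291.82421875, 67.90970611572266), 84.02384185791016)
hex top ((649.7700805664062, 50.951873779296875), (33.532188415527344, 30.13553810119629), 67.0859146118164) 68.52853183217658 524
shaft top ((640.6296997070312, -8.956758499145508), (17.31743621826172, 16.957616806030273), 8.555179595947266) 74.18194677744799 155
pillar top ((639.6195678710938, -78.7541732788086), (25.853382110595703, 26.016857147216797), 64.21900939941406) 72.30272436476793 358
bush top ((625.6158447265625, -149.8323974609375), (26.521207809448242, 28.534093856811523), 1.0342166423797607) 70.60697191733416 290
```

View pics/w1c.png

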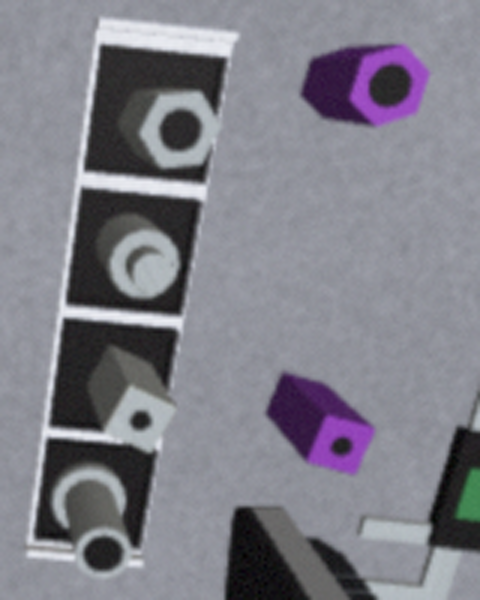

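Hex top is at (650,51) with a flat at azimuth -23°, pillar at (639.6,-78.8) with a face at -26°, shaft at (640.6,-9) and bush at (625.6,-149.8). The bays run y = -170.5, -102.5, -34.5, 33.5 at x≈460.5.

```bash
python3 -c "
from h import *
plan([650,51,130],-23);plan([650,51,22],-23)"
```

```text
twist [-2.000e-04  1.000e-04  1.264e-01] offset [0.2615 0.4492 0.9041]
twist [-2.000e-04  1.000e-04  1.264e-01] offset [0.2616 0.4496 1.4441]
```

```bash
python3 -m creep '[{"twist":[0,0,0.127],"offset":[0.26,0.45,0.9],"grip":0},{"twist":[0,0,0.127],"offset":[0.26,0.45,0.9],"grip":0},{"twist":[0,0,0.127],"offset":[0.26,0.45,0.9],"grip":0},{"twist":[0,0,0.127],"offset":[0.26,0.45,0.9],"grip":0},{"twist":[0,0,0.127],"offset":[0.26,0.45,0.9],"grip":0},{"twist":[0,0,0.127],"offset":[0.26,0.45,0.9],"grip":0},{"twist":[0,0,0.127],"offset":[0.26,0.45,0.9],"grip":0}]'; python3 -c "
from h import *
plan([650,51,22],-23)"
```

```text
time_s: 3.05
ee_pos: [651.0, 51.2, 133.5]
tool_rot: [2.617, 1.735, 0.003]
force: [-0.7, -0.5, 0.6]
grip_width: 85.3
grasp_force: 0.0
twist [ 0.0008 -0.0002  0.0004] offset [-0.0031 -0.0057  0.5574]
```

```bash
python3 -m creep '[{"twist":[0,0,0],"offset":[0,0,0.2],"grip":0},{"twist":[0,0,0],"offset":[0,0,0.35],"grip":0},{"twist":[0,0,0],"offset":[0,0,0.48],"grip":0},{"twist":[0,0,0],"offset":[0,0,0.54],"grip":0},{"twist":[0,0,0],"offset":[0,0,0.54],"grip":0},{"twist":[0,0,0],"offset":[0,0,0.54],"grip":0},{"twist":[0,0,0],"offset":[0,0,0.54],"grip":0}]'; python3 -c "
from h import *
s=r.sense();print(s['ee_pos'],s['force'])
p,d=r.snapshot('side');cv2.imwrite('pics/s2.png',cv2.resize(p[110:310,130:370],None,fx=3,fy=3,interpolation=cv2.INTER_CUBIC))"
```

```text
time_s: 3.75
ee_pos: [652.2, 51.4, 26.3]
tool_rot: [2.616, 1.735, 0.006]
force: [-0.1, 0.2, -0.4]
grip_width: 85.3
grasp_force: 0.0
[652.20563529  51.4313368   26.32991232] [-0.08836663  0.17206281 -0.44840226]
```

View pics/s2.png

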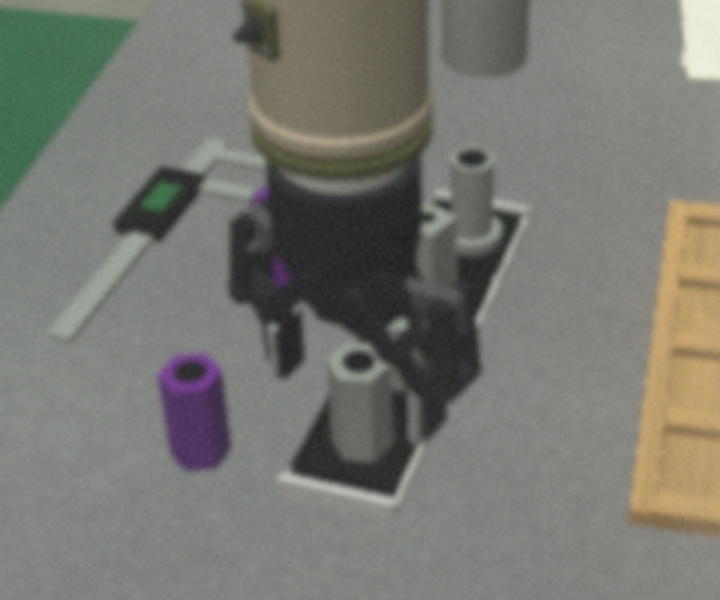

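The fingers straddle the grey hex at (360,400) in the crop and clear the purple one. Closing.

```bash
python3 -m creep '[{"twist":[0,0,0],"offset":[-0.005,-0.008,0.01],"grip":0.3},{"twist":[0,0,0],"offset":[-0.005,-0.008,0.01],"grip":0.6},{"twist":[0,0,0],"offset":[-0.005,-0.008,0.01],"grip":1},{"twist":[0,0,0],"offset":[-0.005,-0.008,0.01],"grip":1},{"twist":[0,0,0],"offset":[-0.005,-0.008,0.01],"grip":1},{"twist":[0,0,0],"offset":[-0.005,-0.008,0.01],"grip":1},{"twist":[0,0,0],"offset":[-0.005,-0.008,0.01],"grip":1},{"twist":[0,0,0],"offset":[-0.005,-0.008,0.01],"grip":1}]'
```

```text
time_s: 4.6
ee_pos: [648.5, 51.3, 21.5]
tool_rot: [2.618, 1.737, 0.001]
force: [-0.4, 0.5, 3.0]
grip_width: 29.4
grasp_force: 59.9
```

```bash
python3 -m creep '[{"twist":[0,0,0],"offset":[0,0,-0.1],"grip":1},{"twist":[0,0,0],"offset":[0,0,-0.3],"grip":1},{"twist":[0,0,0],"offset":[0,0,-0.5],"grip":1},{"twist":[0,0,0],"offset":[0,0,-0.5],"grip":1},{"twist":[0,0,0],"offset":[0,0,-0.5],"grip":1},{"twist":[0,0,0],"offset":[0,0,-0.5],"grip":1}]'; python3 -c "
from h import *
for i in range(4):
  print(r.sense()['ee_pos'])
plan([461.3,-170.5,121],0.5)"
```

```text
time_s: 5.2
ee_pos: [646.7, 51.3, 118.8]
tool_rot: [-2.616, -1.736, 0.005]
force: [-0.0, 0.9, -3.6]
grip_width: 29.6
grasp_force: 60.0
[646.70713404  51.30113384 118.76456361]
[646.70713404  51.30113384 118.76456361]
[646.70713404  51.30113384 118.76456361]
[646.70713404  51.30113384 118.76456361]
twist [-0.0012  0.0003 -0.1299] offset [-1.3822 -0.423  -0.0075]
```

```bash
python3 -m creep '[{"twist":[0,0,0],"offset":[-0.2,-0.06,0],"grip":1},{"twist":[0,0,0],"offset":[-0.4,-0.12,0],"grip":1},{"twist":[0,0,0],"offset":[-0.6,-0.18,0],"grip":1},{"twist":[0,0,0],"offset":[-0.8,-0.24,0],"grip":1}]' && python3 -m creep '[{"twist":[0,0,-0.13],"offset":[-0.2,-0.06,0],"grip":1},{"twist":[0,0,-0.13],"offset":[-0.4,-0.12,0],"grip":1},{"twist":[0,0,-0.13],"offset":[-0.58,-0.183,0],"grip":1},{"twist":[0,0,-0.13],"offset":[-0.58,-0.183,0],"grip":1},{"twist":[0,0,-0.13],"offset":[-0.58,-0.183,0],"grip":1},{"twist":[0,0,-0.13],"offset":[-0.58,-0.183,0],"grip":1},{"twist":[0,0,-0.13],"offset":[-0.58,-0.183,0],"grip":1},{"twist":[0,0,-0.13],"offset":[-0.58,-0.183,0],"grip":1}]'; python3 -c "
from h import *
plan([461.3,-170.5,23],0.5)
p,d=r.snapshot('side');cv2.imwrite('pics/s3.png',cv2.resize(p[110:310,200:440],None,fx=3,fy=3,interpolation=cv2.INTER_CUBIC))
plan([461.3,-170.5,23],0.5)"
```

```text
time_s: 5.6
ee_pos: [538.9, -78.0, 118.4]
tool_rot: [-2.615, -1.735, 0.005]
force: [-0.1, -0.4, -2.1]
grip_width: 29.5
grasp_force: 60.3
time_s: 6.4
ee_pos: [463.5, -169.2, 120.9]
tool_rot: [-2.21, -2.232, 0.0]
force: [0.3, 0.3, -2.9]
grip_width: 29.5
grasp_force: 60.5
twist [-0.0001 -0.0001  0.0005] offset [-0.0064 -0.0107  0.4897]
twist [-0.0001 -0.0001  0.0005] offset [-0.0058 -0.0106  0.4903]
```

```bash
python3 -m creep '[{"twist":[0,0,0],"offset":[-0.006,-0.01,0.15],"grip":1},{"twist":[0,0,0],"offset":[-0.006,-0.01,0.3],"grip":1},{"twist":[0,0,0],"offset":[-0.006,-0.01,0.42],"grip":1},{"twist":[0,0,0],"offset":[-0.006,-0.01,0.49],"grip":1},{"twist":[0,0,0],"offset":[-0.006,-0.01,0.49],"grip":1},{"twist":[0,0,0],"offset":[-0.006,-0.01,0.49],"grip":1},{"twist":[0,0,0],"offset":[-0.006,-0.01,0.49],"grip":1},{"twist":[0,0,0],"offset":[-0.006,-0.01,0.49],"grip":1}]'; python3 -c "
from h import *
plan([461.3,-170.5,18.5],0.5)
p,d=r.snapshot('side');cv2.imwrite('pics/s4.png',cv2.resize(p[110:310,200:440],None,fx=3,fy=3,interpolation=cv2.INTER_CUBIC))
"
```

```text
time_s: 7.25
ee_pos: [462.4, -171.9, 24.9]
tool_rot: [2.209, 2.23, 0.001]
force: [0.7, -0.3, -2.4]
grip_width: 29.4
grasp_force: 60.5
twist [0.0008 0.0004 0.0001] offset [ 0.007  -0.0053  0.0319]
```

View pics/s4.png

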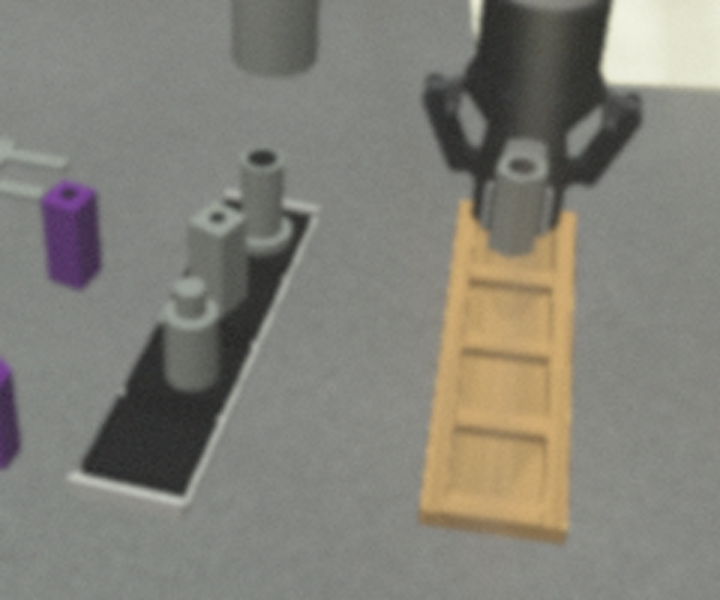

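The hex is over the end bay. I'll creep down until the force shows contact.

```bash
for i in 1 2; do :; done; python3 -m creep '[{"twist":[0,0,0],"offset":[0,0,0.007],"grip":1},{"twist":[0,0,0],"offset":[0,0,0.014],"grip":1},{"twist":[0,0,0],"offset":[0,0,0.014],"grip":1},{"twist":[0,0,0],"offset":[0,0,0.014],"grip":1}]'; python3 -m creep '[{"twist":[0,0,0],"offset":[0,0,0.005],"grip":1},{"twist":[0,0,0],"offset":[0,0,0.005],"grip":1}]';python3 -m creep '[{"twist":[0,0,0],"offset":[0,0,0.005],"grip":1},{"twist":[0,0,0],"offset":[0,0,0.005],"grip":1}]'
```

```text
time_s: 7.7
ee_pos: [461.0, -171.3, 20.4]
tool_rot: [-2.211, -2.231, 0.0]
force: [-0.2, 0.0, -4.0]
grip_width: 29.1
grasp_force: 60.5
time_s: 7.9
ee_pos: [461.0, -171.3, 19.4]
tool_rot: [-2.211, -2.231, 0.0]
force: [0.1, -0.1, -2.9]
grip_width: 29.1
grasp_force: 60.5
time_s: 8.1
ee_pos: [461.2, -171.3, 18.5]
tool_rot: [2.211, 2.231, 0.0]
force: [0.3, -0.1, -2.5]
grip_width: 29.0
grasp_force: 60.5
```

```bash
python3 -m creep '[{"twist":[0,0,0],"offset":[0,0,0.004],"grip":1},{"twist":[0,0,0],"offset":[0,0,0.004],"grip":1},{"twist":[0,0,0],"offset":[0,0,0.004],"grip":1}]'|grep -E "pos|force:"; python3 -m creep '[{"twist":[0,0,0],"offset":[0,0,0.004],"grip":1},{"twist":[0,0,0],"offset":[0,0,0.004],"grip":1},{"twist":[0,0,0],"offset":[0,0,0.004],"grip":1}]'|grep -E "pos|force:"
```

```text
ee_pos: [461.3, -171.4, 18.5]
force: [-4.0, 1.4, 5.8]
grasp_force: 61.6
ee_pos: [461.2, -171.4, 18.4]
force: [-7.3, 3.6, 14.6]
grasp_force: 62.8
```

```bash
python3 -m creep '[{"twist":[0,0,0],"offset":[0,0,-0.005],"grip":1},{"twist":[0,0,0],"offset":[0,0,-0.005],"grip":1},{"twist":[0,0,0],"offset":[0,0,-0.005],"grip":0.5},{"twist":[0,0,0],"offset":[0,0,-0.005],"grip":0},{"twist":[0,0,0],"offset":[0,0,-0.005],"grip":0},{"twist":[0,0,0],"offset":[0,0,-0.005],"grip":0},{"twist":[0,0,0],"offset":[0,0,-0.005],"grip":0},{"twist":[0,0,0],"offset":[0,0,-0.005],"grip":0}]'; python3 -m creep '[{"twist":[0,0,0],"offset":[0,0,-0.1],"grip":0},{"twist":[0,0,0],"offset":[0,0,-0.3],"grip":0},{"twist":[0,0,0],"offset":[0,0,-0.5],"grip":0},{"twist":[0,0,0],"offset":[0,0,-0.5],"grip":0},{"twist":[0,0,0],"offset":[0,0,-0.5],"grip":0},{"twist":[0,0,0],"offset":[0,0,-0.5],"grip":0}]';python3 -c "
from h import *
plan([640.6,-9,119],-6)
p,d=r.snapshot('side');cv2.imwrite('pics/s5.png',cv2.resize(p[110:310,200:440],None,fx=3,fy=3,interpolation=cv2.INTER_CUBIC))
"
```

```text
time_s: 9.5
ee_pos: [461.1, -171.3, 17.8]
tool_rot: [-2.211, -2.232, 0.0]
force: [0.2, 0.4, -0.2]
grip_width: 85.3
grasp_force: 0.0
time_s: 10.1
ee_pos: [460.4, -171.0, 116.8]
tool_rot: [-2.21, -2.23, 0.001]
force: [-0.0, 0.9, 0.1]
grip_width: 85.4
grasp_force: 0.0
twist [-0.0005 -0.0002  0.0362] offset [ 0.8017  0.9082 -0.0116]
```

View pics/s5.png

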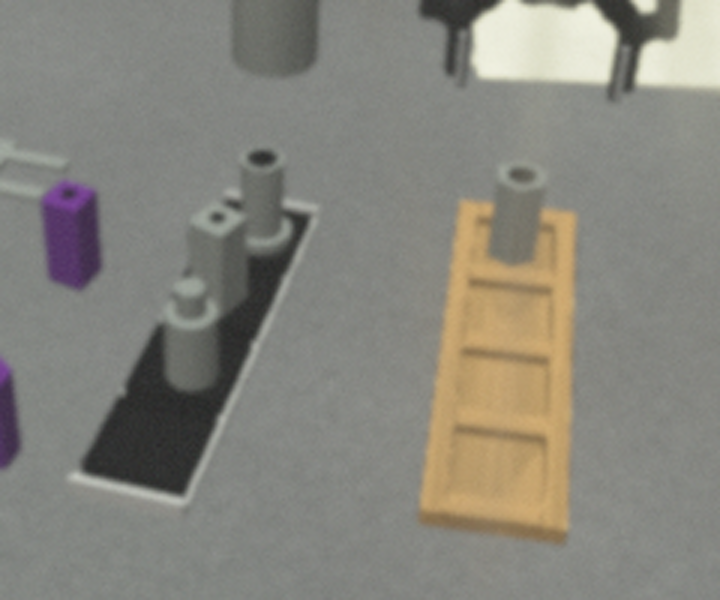

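The hex stands in the right-hand bay at (520,215) in the crop. Next is the shaft.

```bash
python3 -m creep '[{"twist":[0,0,0.036],"offset":[0.8,0.91,-0.01],"grip":0},{"twist":[0,0,0.036],"offset":[0.8,0.91,-0.01],"grip":0},{"twist":[0,0,0.036],"offset":[0.8,0.91,-0.01],"grip":0},{"twist":[0,0,0.036],"offset":[0.8,0.91,-0.01],"grip":0},{"twist":[0,0,0.036],"offset":[0.8,0.91,-0.01],"grip":0},{"twist":[0,0,0.036],"offset":[0.8,0.91,-0.01],"grip":0},{"twist":[0,0,0.036],"offset":[0.8,0.91,-0.01],"grip":0},{"twist":[0,0,0.036],"offset":[0.8,0.91,-0.01],"grip":0},{"twist":[0,0,0.036],"offset":[0.8,0.91,-0.01],"grip":0},{"twist":[0,0,0.036],"offset":[0.8,0.91,-0.01],"grip":0}]'; python3 -c "
from h import *
plan([640.6,-9,21.5],-6)"
```

```text
time_s: 11.15
ee_pos: [641.1, -10.7, 120.1]
tool_rot: [2.335, 2.101, -0.0]
force: [-0.4, 0.3, 0.9]
grip_width: 85.4
grasp_force: 0.0
twist [ 0.      0.     -0.0002] offset [ 0.0081 -0.0034  0.493 ]
```

```bash
python3 -m creep '[{"twist":[0,0,0],"offset":[0.008,0,0.2],"grip":0},{"twist":[0,0,0],"offset":[0.008,0,0.36],"grip":0},{"twist":[0,0,0],"offset":[0.008,0,0.45],"grip":0},{"twist":[0,0,0],"offset":[0.008,0,0.49],"grip":0},{"twist":[0,0,0],"offset":[0.008,0,0.49],"grip":0},{"twist":[0,0,0],"offset":[0.008,0,0.49],"grip":0},{"twist":[0,0,0],"offset":[0.008,0,0.49],"grip":0},{"twist":[0,0,0],"offset":[0.008,0,0.49],"grip":0}]' && python3 -m creep '[{"twist":[0,0,0],"offset":[0,0,0],"grip":0.3},{"twist":[0,0,0],"offset":[0,0,0],"grip":0.6},{"twist":[0,0,0],"offset":[0,0,0],"grip":1},{"twist":[0,0,0],"offset":[0,0,0],"grip":1},{"twist":[0,0,0],"offset":[0,0,0],"grip":1},{"twist":[0,0,0],"offset":[0,0,0],"grip":1},{"twist":[0,0,0],"offset":[0,0,0],"grip":1},{"twist":[0,0,0],"offset":[0,0,0],"grip":1}]'
```

```text
time_s: 11.95
ee_pos: [643.0, -8.2, 23.6]
tool_rot: [2.332, 2.102, 0.003]
force: [0.2, -0.2, 0.3]
grip_width: 85.5
grasp_force: 0.0
time_s: 12.75
ee_pos: [641.9, -8.1, 22.1]
tool_rot: [2.334, 2.103, 0.0]
force: [0.6, 0.6, 2.9]
grip_width: 29.3
grasp_force: 59.4
```

```bash
python3 -m creep '[{"twist":[0,0,0],"offset":[0,0,-0.05],"grip":1},{"twist":[0,0,0],"offset":[0,0,-0.1],"grip":1},{"twist":[0,0,0],"offset":[0,0,-0.3],"grip":1},{"twist":[0,0,0],"offset":[0,0,-0.5],"grip":1},{"twist":[0,0,0],"offset":[0,0,-0.5],"grip":1},{"twist":[0,0,0],"offset":[0,0,-0.5],"grip":1},{"twist":[0,0,0],"offset":[0,0,-0.5],"grip":1}]'; python3 -c "
from h import *
plan([460.8,-102.5,121],0.5)
p,d=r.snapshot('side');cv2.imwrite('pics/s6.png',cv2.resize(p[80:280,150:390],None,fx=3,fy=3,interpolation=cv2.INTER_CUBIC))
"
```

```text
time_s: 13.45
ee_pos: [640.8, -8.0, 120.7]
tool_rot: [-2.333, -2.102, 0.002]
force: [-0.6, 0.0, -2.9]
grip_width: 29.8
grasp_force: 59.7
twist [-0.0006 -0.     -0.0359] offset [-5.635e-01 -8.463e-01  4.000e-04]
```

View pics/s6.png

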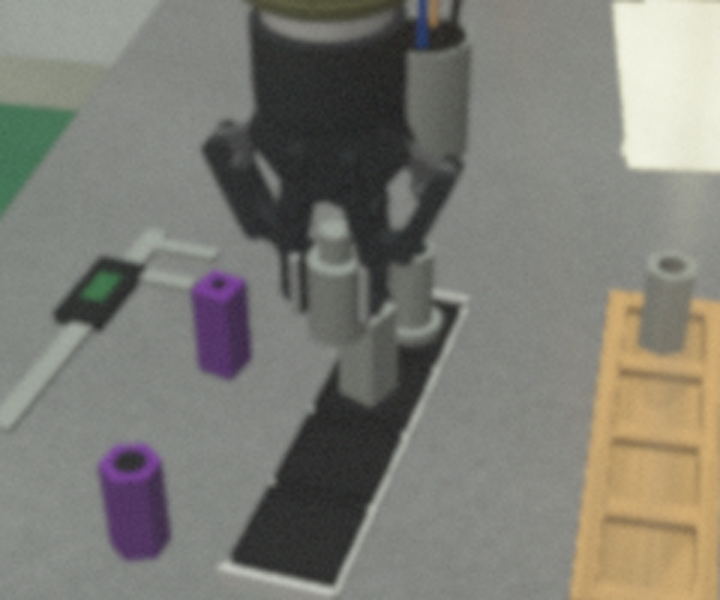

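The shaft is held upright, and the hex is still standing. I'll carry the shaft to the second bay.

```bash
python3 -m creep '[{"twist":[0,0,-0.018],"offset":[-0.11,-0.17,0],"grip":1},{"twist":[0,0,-0.036],"offset":[-0.23,-0.34,0],"grip":1},{"twist":[0,0,-0.036],"offset":[-0.34,-0.51,0],"grip":1},{"twist":[0,0,-0.036],"offset":[-0.46,-0.69,0],"grip":1},{"twist":[0,0,-0.036],"offset":[-0.564,-0.846,0],"grip":1},{"twist":[0,0,-0.036],"offset":[-0.564,-0.846,0],"grip":1},{"twist":[0,0,-0.036],"offset":[-0.564,-0.846,0],"grip":1},{"twist":[0,0,-0.036],"offset":[-0.564,-0.846,0],"grip":1},{"twist":[0,0,-0.036],"offset":[-0.564,-0.846,0],"grip":1}]'; python3 -c "
from h import *
plan([460.8,-102.5,24],0.5)"
```

```text
time_s: 14.4
ee_pos: [462.5, -102.3, 121.7]
tool_rot: [-2.21, -2.232, -0.0]
force: [-0.4, 0.5, -2.4]
grip_width: 29.5
grasp_force: 60.5
twist [-0.     -0.0001  0.0004] offset [-0.0012 -0.0082  0.4887]
```

```bash
python3 -m creep '[{"twist":[0,0,0],"offset":[0,-0.006,0.15],"grip":1},{"twist":[0,0,0],"offset":[0,-0.006,0.3],"grip":1},{"twist":[0,0,0],"offset":[0,-0.006,0.42],"grip":1},{"twist":[0,0,0],"offset":[0,-0.006,0.48],"grip":1},{"twist":[0,0,0],"offset":[0,-0.006,0.495],"grip":1},{"twist":[0,0,0],"offset":[0,-0.006,0.495],"grip":1},{"twist":[0,0,0],"offset":[0,-0.006,0.495],"grip":1},{"twist":[0,0,0],"offset":[0,-0.006,0.495],"grip":1},{"twist":[0,0,0],"offset":[0,-0.006,0.495],"grip":1},{"twist":[0,0,0],"offset":[0,-0.006,0.495],"grip":1}]'; python3 -m creep '[{"twist":[0,0,0],"offset":[0,0,0.005],"grip":1},{"twist":[0,0,0],"offset":[0,0,0.005],"grip":1},{"twist":[0,0,0],"offset":[0,0,0.005],"grip":1}]'|grep -E "pos|force:"; python3 -m creep '[{"twist":[0,0,0],"offset":[0,0,0.005],"grip":1},{"twist":[0,0,0],"offset":[0,0,0.005],"grip":1},{"twist":[0,0,0],"offset":[0,0,0.005],"grip":1}]'|grep -E "pos|force:"
```

```text
time_s: 15.4
ee_pos: [461.1, -102.9, 23.5]
tool_rot: [2.211, 2.231, 0.001]
force: [0.3, -1.4, -2.6]
grip_width: 29.5
grasp_force: 60.5
ee_pos: [460.5, -102.7, 21.8]
force: [-0.5, 0.6, -3.3]
grasp_force: 60.5
ee_pos: [460.5, -102.7, 20.8]
force: [0.0, -0.1, -1.4]
grasp_force: 60.5
```

```bash
python3 -m creep '[{"twist":[0,0,0],"offset":[0,0,0.005],"grip":1},{"twist":[0,0,0],"offset":[0,0,0.005],"grip":1},{"twist":[0,0,0],"offset":[0,0,0.005],"grip":1}]'|grep -E "pos|force:"; python3 -m creep '[{"twist":[0,0,0],"offset":[0,0,0.004],"grip":1},{"twist":[0,0,0],"offset":[0,0,0.004],"grip":1},{"twist":[0,0,0],"offset":[0,0,0.004],"grip":1}]'|grep -E "pos|force:"
```

```text
ee_pos: [460.6, -102.7, 19.9]
force: [0.0, -0.2, -2.1]
grasp_force: 60.5
ee_pos: [460.6, -102.7, 19.1]
force: [0.6, 0.2, -1.7]
grasp_force: 60.7
```

```bash
python3 -m creep '[{"twist":[0,0,0],"offset":[0,0,0.003],"grip":1},{"twist":[0,0,0],"offset":[0,0,0.003],"grip":1},{"twist":[0,0,0],"offset":[0,0,0.003],"grip":1}]'|grep -E "pos|force:"; python3 -m creep '[{"twist":[0,0,0],"offset":[0,0,0.003],"grip":1},{"twist":[0,0,0],"offset":[0,0,0.003],"grip":1},{"twist":[0,0,0],"offset":[0,0,0.003],"grip":1}]'|grep -E "pos|force:"
```

```text
ee_pos: [460.7, -102.7, 19.1]
force: [-2.5, 1.1, 4.3]
grasp_force: 61.3
ee_pos: [460.7, -102.7, 19.0]
force: [-7.2, 2.5, 11.2]
grasp_force: 62.1
```

```bash
python3 -m creep '[{"twist":[0,0,0],"offset":[0,0,-0.003],"grip":1},{"twist":[0,0,0],"offset":[0,0,-0.003],"grip":1},{"twist":[0,0,0],"offset":[0,0,-0.003],"grip":0.5},{"twist":[0,0,0],"offset":[0,0,-0.003],"grip":0},{"twist":[0,0,0],"offset":[0,0,-0.003],"grip":0},{"twist":[0,0,0],"offset":[0,0,-0.003],"grip":0},{"twist":[0,0,0],"offset":[0,0,-0.003],"grip":0},{"twist":[0,0,0],"offset":[0,0,-0.003],"grip":0}]'; python3 -m creep '[{"twist":[0,0,0],"offset":[0,0,-0.1],"grip":0},{"twist":[0,0,0],"offset":[0,0,-0.3],"grip":0},{"twist":[0,0,0],"offset":[0,0,-0.5],"grip":0},{"twist":[0,0,0],"offset":[0,0,-0.5],"grip":0},{"twist":[0,0,0],"offset":[0,0,-0.5],"grip":0},{"twist":[0,0,0],"offset":[0,0,-0.5],"grip":0}]';python3 -c "
from h import *
plan([639.6,-78.8,120],-26)"
```

```text
time_s: 18.0
ee_pos: [460.6, -102.7, 18.5]
tool_rot: [2.211, 2.231, 0.0]
force: [0.6, -0.4, -0.0]
grip_width: 85.4
grasp_force: 0.0
time_s: 18.6
ee_pos: [459.8, -102.4, 117.3]
tool_rot: [-2.21, -2.23, 0.001]
force: [-1.3, -0.8, -0.3]
grip_width: 85.9
grasp_force: 0.0
twist [-6.000e-04 -1.000e-04  1.474e-01] offset [ 0.1099  0.9    -0.0151]
```

```bash
python3 -m creep '[{"twist":[0,0,0.147],"offset":[0.11,0.9,-0.01],"grip":0},{"twist":[0,0,0.147],"offset":[0.11,0.9,-0.01],"grip":0},{"twist":[0,0,0.147],"offset":[0.11,0.9,-0.01],"grip":0},{"twist":[0,0,0.147],"offset":[0.11,0.9,-0.01],"grip":0},{"twist":[0,0,0.147],"offset":[0.11,0.9,-0.01],"grip":0},{"twist":[0,0,0.147],"offset":[0.11,0.9,-0.01],"grip":0},{"twist":[0,0,0.147],"offset":[0.11,0.9,-0.01],"grip":0},{"twist":[0,0,0.147],"offset":[0.11,0.9,-0.01],"grip":0},{"twist":[0,0,0.147],"offset":[0.11,0.9,-0.01],"grip":0},{"twist":[0,0,0.147],"offset":[0.11,0.9,-0.01],"grip":0}]'; python3 -c "
from h import *
plan([639.6,-78.8,22],-26)
p,d=r.snapshot('side');cv2.imwrite('pics/s7.png',cv2.resize(p[80:280,190:430],None,fx=3,fy=3,interpolation=cv2.INTER_CUBIC))"
```

```text
time_s: 19.6
ee_pos: [640.1, -79.3, 121.0]
tool_rot: [2.663, 1.666, 0.001]
force: [0.2, -0.4, 0.7]
grip_width: 85.6
grasp_force: 0.0
twist [ 0.0002 -0.0001  0.0002] offset [ 0.0009 -0.0037  0.495 ]
```

View pics/s7.png

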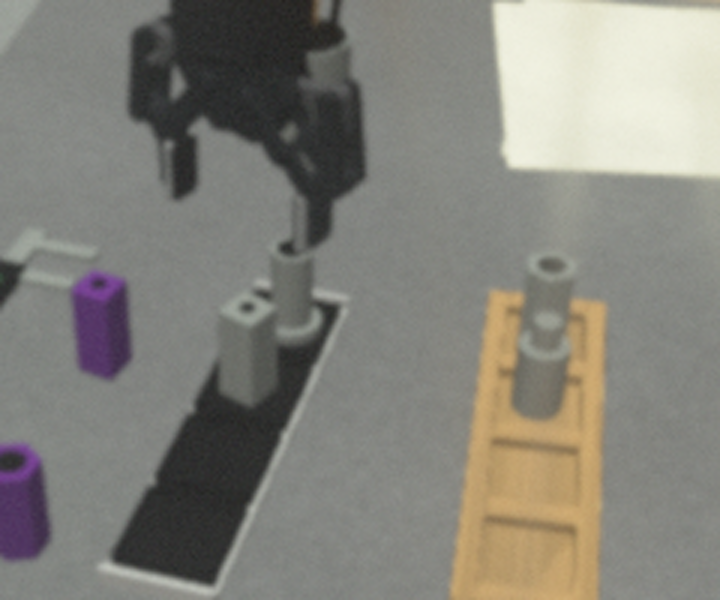

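Hex and shaft stand in their bays at (550,295) and (543,365). The gripper is above the pillar and clear of its neighbours, so I'll descend and grip.

```bash
python3 -m creep '[{"twist":[0,0,0],"offset":[0,-0.003,0.2],"grip":0},{"twist":[0,0,0],"offset":[0,-0.003,0.36],"grip":0},{"twist":[0,0,0],"offset":[0,-0.003,0.45],"grip":0},{"twist":[0,0,0],"offset":[0,-0.003,0.49],"grip":0},{"twist":[0,0,0],"offset":[0,-0.003,0.49],"grip":0},{"twist":[0,0,0],"offset":[0,-0.003,0.49],"grip":0},{"twist":[0,0,0],"offset":[0,-0.003,0.49],"grip":0},{"twist":[0,0,0],"offset":[0,-0.003,0.49],"grip":0}]' && python3 -m creep '[{"twist":[0,0,0],"offset":[0,0,0],"grip":0.3},{"twist":[0,0,0],"offset":[0,0,0],"grip":0.6},{"twist":[0,0,0],"offset":[0,0,0],"grip":1},{"twist":[0,0,0],"offset":[0,0,0],"grip":1},{"twist":[0,0,0],"offset":[0,0,0],"grip":1},{"twist":[0,0,0],"offset":[0,0,0],"grip":1},{"twist":[0,0,0],"offset":[0,0,0],"grip":1},{"twist":[0,0,0],"offset":[0,0,0],"grip":1}]'
```

```text
time_s: 20.45
ee_pos: [641.1, -79.1, 24.2]
tool_rot: [2.662, 1.665, 0.003]
force: [-0.4, -1.4, -0.7]
grip_width: 85.0
grasp_force: 0.0
time_s: 21.25
ee_pos: [640.0, -78.8, 22.6]
tool_rot: [2.663, 1.666, 0.0]
force: [0.3, 0.0, 2.3]
grip_width: 25.1
grasp_force: 59.3
```

```bash
python3 -m creep '[{"twist":[0,0,0],"offset":[0,0,-0.05],"grip":1},{"twist":[0,0,0],"offset":[0,0,-0.1],"grip":1},{"twist":[0,0,0],"offset":[0,0,-0.3],"grip":1},{"twist":[0,0,0],"offset":[0,0,-0.5],"grip":1},{"twist":[0,0,0],"offset":[0,0,-0.5],"grip":1},{"twist":[0,0,0],"offset":[0,0,-0.5],"grip":1},{"twist":[0,0,0],"offset":[0,0,-0.5],"grip":1}]'; python3 -c "
from h import *
plan([460.2,-34.5,121],0.5)"
```

```text
time_s: 21.95
ee_pos: [638.9, -78.6, 121.4]
tool_rot: [-2.662, -1.665, 0.002]
force: [0.2, 0.3, -2.9]
grip_width: 25.1
grasp_force: 59.7
twist [-0.0006  0.     -0.1469] offset [-0.1925 -0.9002  0.0038]
```

```bash
python3 -m creep '[{"twist":[0,0,-0.04],"offset":[-0.04,-0.18,0],"grip":1},{"twist":[0,0,-0.08],"offset":[-0.08,-0.36,0],"grip":1},{"twist":[0,0,-0.12],"offset":[-0.12,-0.54,0],"grip":1},{"twist":[0,0,-0.147],"offset":[-0.16,-0.72,0],"grip":1},{"twist":[0,0,-0.147],"offset":[-0.192,-0.9,0],"grip":1},{"twist":[0,0,-0.147],"offset":[-0.192,-0.9,0],"grip":1},{"twist":[0,0,-0.147],"offset":[-0.192,-0.9,0],"grip":1},{"twist":[0,0,-0.147],"offset":[-0.192,-0.9,0],"grip":1},{"twist":[0,0,-0.147],"offset":[-0.192,-0.9,0],"grip":1}]'; python3 -c "
from h import *
plan([460.2,-34.5,24],0.5)"
```

```text
time_s: 22.85
ee_pos: [461.9, -34.8, 122.5]
tool_rot: [2.212, 2.231, 0.0]
force: [1.1, -0.5, -2.2]
grip_width: 25.3
grasp_force: 60.3
twist [0. 0. 0.] offset [ 0.0018 -0.0085  0.4923]
```

```bash
python3 -m creep '[{"twist":[0,0,0],"offset":[0,-0.006,0.15],"grip":1},{"twist":[0,0,0],"offset":[0,-0.006,0.3],"grip":1},{"twist":[0,0,0],"offset":[0,-0.006,0.42],"grip":1},{"twist":[0,0,0],"offset":[0,-0.006,0.48],"grip":1},{"twist":[0,0,0],"offset":[0,-0.006,0.5],"grip":1},{"twist":[0,0,0],"offset":[0,-0.006,0.5],"grip":1},{"twist":[0,0,0],"offset":[0,-0.006,0.5],"grip":1},{"twist":[0,0,0],"offset":[0,-0.006,0.5],"grip":1},{"twist":[0,0,0],"offset":[0,-0.006,0.5],"grip":1},{"twist":[0,0,0],"offset":[0,-0.006,0.5],"grip":1}]'; python3 -m creep '[{"twist":[0,0,0],"offset":[0,0,0.005],"grip":1},{"twist":[0,0,0],"offset":[0,0,0.005],"grip":1},{"twist":[0,0,0],"offset":[0,0,0.005],"grip":1}]'|grep -E "pos|force:"; python3 -m creep '[{"twist":[0,0,0],"offset":[0,0,0.004],"grip":1},{"twist":[0,0,0],"offset":[0,0,0.004],"grip":1},{"twist":[0,0,0],"offset":[0,0,0.004],"grip":1}]'|grep -E "pos|force:"
```

```text
time_s: 23.85
ee_pos: [460.5, -34.7, 23.2]
tool_rot: [2.211, 2.231, 0.001]
force: [-0.5, -0.6, -2.4]
grip_width: 25.3
grasp_force: 60.3
ee_pos: [459.9, -34.6, 21.5]
force: [-0.3, -0.0, -2.2]
grasp_force: 60.3
ee_pos: [459.9, -34.6, 20.6]
force: [0.3, -0.1, -2.2]
grasp_force: 60.3
```

```bash
python3 -m creep '[{"twist":[0,0,0],"offset":[0,0,0.004],"grip":1},{"twist":[0,0,0],"offset":[0,0,0.004],"grip":1},{"twist":[0,0,0],"offset":[0,0,0.004],"grip":1}]'|grep -E "pos|force:"; python3 -m creep '[{"twist":[0,0,0],"offset":[0,0,0.004],"grip":1},{"twist":[0,0,0],"offset":[0,0,0.004],"grip":1},{"twist":[0,0,0],"offset":[0,0,0.004],"grip":1}]'|grep -E "pos|force:"
```

```text
ee_pos: [459.9, -34.6, 19.8]
force: [0.5, -0.4, -2.4]
grasp_force: 60.3
ee_pos: [460.1, -34.7, 19.6]
force: [-4.4, 0.3, 5.8]
grasp_force: 61.1
```

```bash
python3 -m creep '[{"twist":[0,0,0],"offset":[0,0,-0.001],"grip":1},{"twist":[0,0,0],"offset":[0,0,-0.001],"grip":1},{"twist":[0,0,0],"offset":[0,0,-0.001],"grip":0.5},{"twist":[0,0,0],"offset":[0,0,-0.001],"grip":0},{"twist":[0,0,0],"offset":[0,0,-0.001],"grip":0},{"twist":[0,0,0],"offset":[0,0,-0.001],"grip":0},{"twist":[0,0,0],"offset":[0,0,-0.001],"grip":0},{"twist":[0,0,0],"offset":[0,0,-0.001],"grip":0}]'; python3 -m creep '[{"twist":[0,0,0],"offset":[0,0,-0.1],"grip":0},{"twist":[0,0,0],"offset":[0,0,-0.3],"grip":0},{"twist":[0,0,0],"offset":[0,0,-0.5],"grip":0},{"twist":[0,0,0],"offset":[0,0,-0.5],"grip":0},{"twist":[0,0,0],"offset":[0,0,-0.5],"grip":0},{"twist":[0,0,0],"offset":[0,0,-0.5],"grip":0}]';python3 -c "
from h import *
plan([625.5,-149.8,120],-6)"
```

```text
time_s: 25.85
ee_pos: [460.0, -34.6, 19.3]
tool_rot: [2.211, 2.232, 0.0]
force: [0.1, 0.3, 0.5]
grip_width: 85.8
grasp_force: 0.0
time_s: 26.45
ee_pos: [459.2, -34.5, 118.1]
tool_rot: [-2.21, -2.23, 0.002]
force: [0.1, -0.0, 0.1]
grip_width: 85.2
grasp_force: 0.0
twist [-0.0006 -0.0001  0.0362] offset [-0.5842  0.8264 -0.0112]
```

```bash
python3 -m creep '[{"twist":[0,0,0.036],"offset":[-0.584,0.826,-0.01],"grip":0},{"twist":[0,0,0.036],"offset":[-0.584,0.826,-0.01],"grip":0},{"twist":[0,0,0.036],"offset":[-0.584,0.826,-0.01],"grip":0},{"twist":[0,0,0.036],"offset":[-0.584,0.826,-0.01],"grip":0},{"twist":[0,0,0.036],"offset":[-0.584,0.826,-0.01],"grip":0},{"twist":[0,0,0.036],"offset":[-0.584,0.826,-0.01],"grip":0},{"twist":[0,0,0.036],"offset":[-0.584,0.826,-0.01],"grip":0},{"twist":[0,0,0.036],"offset":[-0.584,0.826,-0.01],"grip":0},{"twist":[0,0,0.036],"offset":[-0.584,0.826,-0.01],"grip":0},{"twist":[0,0,0.036],"offset":[-0.584,0.826,-0.01],"grip":0}]'; python3 -c "
from h import *
plan([625.5,-149.8,23],-6)"
```

```text
time_s: 27.45
ee_pos: [626.1, -149.4, 122.2]
tool_rot: [2.333, 2.103, 0.001]
force: [0.5, 0.3, 0.5]
grip_width: 85.4
grasp_force: 0.0
twist [0.0004 0.0001 0.0004] offset [-0.0021 -0.0032  0.4959]
```

```bash
python3 -m creep '[{"twist":[0,0,0],"offset":[0,-0.003,0.2],"grip":0},{"twist":[0,0,0],"offset":[0,-0.003,0.36],"grip":0},{"twist":[0,0,0],"offset":[0,-0.003,0.45],"grip":0},{"twist":[0,0,0],"offset":[0,-0.003,0.485],"grip":0},{"twist":[0,0,0],"offset":[0,-0.003,0.485],"grip":0},{"twist":[0,0,0],"offset":[0,-0.003,0.485],"grip":0},{"twist":[0,0,0],"offset":[0,-0.003,0.485],"grip":0},{"twist":[0,0,0],"offset":[0,-0.003,0.485],"grip":0}]' && python3 -m creep '[{"twist":[0,0,0],"offset":[0,0,0],"grip":0.3},{"twist":[0,0,0],"offset":[0,0,0],"grip":0.6},{"twist":[0,0,0],"offset":[0,0,0],"grip":1},{"twist":[0,0,0],"offset":[0,0,0],"grip":1},{"twist":[0,0,0],"offset":[0,0,0],"grip":1},{"twist":[0,0,0],"offset":[0,0,0],"grip":1},{"twist":[0,0,0],"offset":[0,0,0],"grip":1},{"twist":[0,0,0],"offset":[0,0,0],"grip":1}]'
```

```text
time_s: 28.25
ee_pos: [626.8, -150.2, 26.0]
tool_rot: [2.332, 2.101, 0.002]
force: [0.5, 0.1, 0.6]
grip_width: 85.9
grasp_force: 0.0
time_s: 29.05
ee_pos: [625.8, -149.9, 24.5]
tool_rot: [2.334, 2.103, 0.0]
force: [0.4, -0.2, 1.4]
grip_width: 26.6
grasp_force: 59.0
```

```bash
python3 -m creep '[{"twist":[0,0,0],"offset":[0,0,-0.05],"grip":1},{"twist":[0,0,0],"offset":[0,0,-0.1],"grip":1},{"twist":[0,0,0],"offset":[0,0,-0.3],"grip":1},{"twist":[0,0,0],"offset":[0,0,-0.5],"grip":1},{"twist":[0,0,0],"offset":[0,0,-0.5],"grip":1},{"twist":[0,0,0],"offset":[0,0,-0.5],"grip":1},{"twist":[0,0,0],"offset":[0,0,-0.5],"grip":1}]'; python3 -c "
from h import *
plan([459.7,33.5,123],0.5)
p,d=r.snapshot('side');cv2.imwrite('pics/s8.png',cv2.resize(p[80:280,190:430],None,fx=3,fy=3,interpolation=cv2.INTER_CUBIC))"
```

```text
time_s: 29.75
ee_pos: [624.8, -149.5, 123.3]
tool_rot: [-2.333, -2.102, 0.001]
force: [-0.3, 0.2, -2.2]
grip_width: 26.5
grasp_force: 59.3
twist [-0.0006 -0.0002 -0.0359] offset [ 0.8246 -0.9161  0.0034]
```

View pics/s8.png

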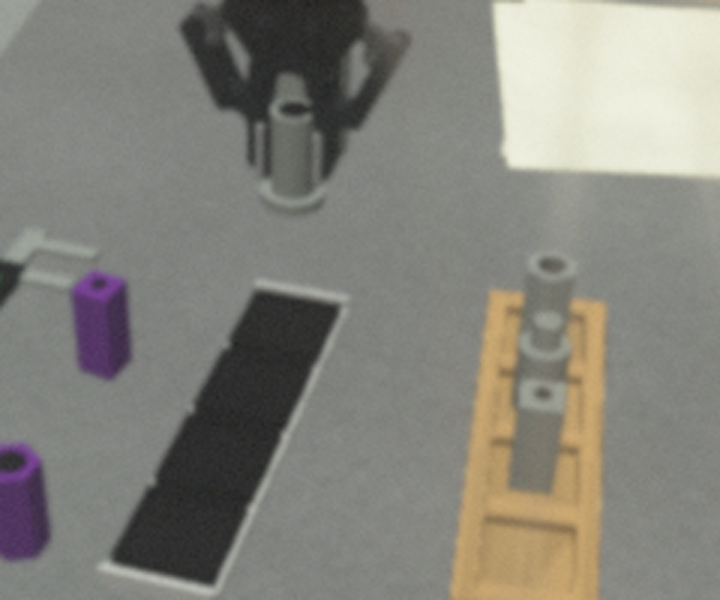

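The bush is held upright at (293,155), and the other three stand in their bays. I'll carry it to the last bay.

```bash
python3 -m creep '[{"twist":[0,0,-0.02],"offset":[0.13,-0.15,0],"grip":1},{"twist":[0,0,-0.036],"offset":[0.28,-0.31,0],"grip":1},{"twist":[0,0,-0.036],"offset":[0.43,-0.48,0],"grip":1},{"twist":[0,0,-0.036],"offset":[0.58,-0.64,0],"grip":1},{"twist":[0,0,-0.036],"offset":[0.72,-0.8,0],"grip":1},{"twist":[0,0,-0.036],"offset":[0.825,-0.916,0],"grip":1},{"twist":[0,0,-0.036],"offset":[0.825,-0.916,0],"grip":1},{"twist":[0,0,-0.036],"offset":[0.825,-0.916,0],"grip":1},{"twist":[0,0,-0.036],"offset":[0.825,-0.916,0],"grip":1},{"twist":[0,0,-0.036],"offset":[0.825,-0.916,0],"grip":1}]'; python3 -c "
from h import *
plan([459.7,33.5,24],0.5)"
```

```text
time_s: 30.8
ee_pos: [460.9, 32.6, 124.0]
tool_rot: [-2.212, -2.23, 0.001]
force: [0.0, 0.4, -1.6]
grip_width: 26.8
grasp_force: 59.8
twist [-0.0002  0.     -0.0002] offset [ 0.0047 -0.0057  0.5   ]
```

```bash
python3 -m creep '[{"twist":[0,0,0],"offset":[0.004,-0.005,0.15],"grip":1},{"twist":[0,0,0],"offset":[0.004,-0.005,0.3],"grip":1},{"twist":[0,0,0],"offset":[0.004,-0.005,0.42],"grip":1},{"twist":[0,0,0],"offset":[0.004,-0.005,0.48],"grip":1},{"twist":[0,0,0],"offset":[0.004,-0.005,0.5],"grip":1},{"twist":[0,0,0],"offset":[0.004,-0.005,0.5],"grip":1},{"twist":[0,0,0],"offset":[0.004,-0.005,0.5],"grip":1},{"twist":[0,0,0],"offset":[0.004,-0.005,0.5],"grip":1},{"twist":[0,0,0],"offset":[0.004,-0.005,0.5],"grip":1},{"twist":[0,0,0],"offset":[0.004,-0.005,0.5],"grip":1}]'; python3 -m creep '[{"twist":[0,0,0],"offset":[0,0,0.004],"grip":1},{"twist":[0,0,0],"offset":[0,0,0.004],"grip":1},{"twist":[0,0,0],"offset":[0,0,0.004],"grip":1}]'|grep -E "pos|force:"; python3 -m creep '[{"twist":[0,0,0],"offset":[0,0,0.004],"grip":1},{"twist":[0,0,0],"offset":[0,0,0.004],"grip":1},{"twist":[0,0,0],"offset":[0,0,0.004],"grip":1}]'|grep -E "pos|force:"
```

```text
time_s: 31.8
ee_pos: [460.0, 34.1, 24.9]
tool_rot: [2.211, 2.231, 0.001]
force: [0.9, 0.6, -1.7]
grip_width: 26.6
grasp_force: 59.8
ee_pos: [459.5, 34.1, 23.4]
force: [0.4, 0.3, -1.2]
grasp_force: 59.8
ee_pos: [459.5, 34.1, 22.6]
force: [0.2, 0.2, -1.8]
grasp_force: 59.8
```

```bash
python3 -m creep '[{"twist":[0,0,0],"offset":[0,0,0.004],"grip":1},{"twist":[0,0,0],"offset":[0,0,0.004],"grip":1},{"twist":[0,0,0],"offset":[0,0,0.004],"grip":1}]'|grep -E "pos|force:"; python3 -m creep '[{"twist":[0,0,0],"offset":[0,0,0.003],"grip":1},{"twist":[0,0,0],"offset":[0,0,0.003],"grip":1},{"twist":[0,0,0],"offset":[0,0,0.003],"grip":1}]'|grep -E "pos|force:"
```

```text
ee_pos: [459.5, 34.1, 21.8]
force: [-0.3, 0.5, -2.5]
grasp_force: 59.8
ee_pos: [459.7, 34.1, 21.4]
force: [-1.4, 0.1, -0.1]
grasp_force: 59.9
```

```bash
python3 -m creep '[{"twist":[0,0,0],"offset":[0,0,0.003],"grip":1},{"twist":[0,0,0],"offset":[0,0,0.003],"grip":1},{"twist":[0,0,0],"offset":[0,0,0.003],"grip":1}]'|grep -E "pos|force:"
```

```text
ee_pos: [459.7, 34.1, 21.4]
force: [-5.1, -0.2, 7.5]
grasp_force: 60.5
```

Contact. I'll release, lift, step back and check.

```bash
python3 -m creep '[{"twist":[0,0,0],"offset":[0,0,-0.002],"grip":1},{"twist":[0,0,0],"offset":[0,0,-0.002],"grip":1},{"twist":[0,0,0],"offset":[0,0,-0.002],"grip":0.5},{"twist":[0,0,0],"offset":[0,0,-0.002],"grip":0},{"twist":[0,0,0],"offset":[0,0,-0.002],"grip":0},{"twist":[0,0,0],"offset":[0,0,-0.002],"grip":0},{"twist":[0,0,0],"offset":[0,0,-0.002],"grip":0},{"twist":[0,0,0],"offset":[0,0,-0.002],"grip":0}]'; python3 -m creep '[{"twist":[0,0,0],"offset":[0,0,-0.1],"grip":0},{"twist":[0,0,0],"offset":[0,0,-0.3],"grip":0},{"twist":[0,0,0],"offset":[0,0,-0.5],"grip":0},{"twist":[0,0,0],"offset":[0.3,0,-0.9],"grip":0},{"twist":[0,0,0],"offset":[0.7,0,-0.9],"grip":0},{"twist":[0,0,0],"offset":[0.7,0,-0.9],"grip":0},{"twist":[0,0,0],"offset":[0.7,0,-0.9],"grip":0},{"twist":[0,0,0],"offset":[0.7,0,-0.9],"grip":0},{"twist":[0,0,0],"offset":[0.7,0,-0.9],"grip":0}]';python3 -c "
from h import *
np.set_printoptions(precision=1,suppress=True)
s=r.sense();p,d=r.snapshot('wrist');C=cam('wrist',s);P=pts(C,d,d>0)
for n,y,H in(('hex',-170.5,65),('shaft',-102.5,71),('pillar',-34.5,69),('bush',33.5,67)):
  q=P[(abs(P[:,1]-y)<26)&(abs(P[:,2]-H)<5)&(abs(P[:,0]-460)<30)];print(n,len(q),q.mean(0),cv2.minAreaRect(q[:,:2].astype(np.float32)))
cv2.imwrite('pics/w9.png',p)
"
```

```text
time_s: 34.1
ee_pos: [459.5, 34.1, 21.1]
tool_rot: [-2.211, -2.232, 0.0]
force: [-0.1, -0.5, -0.2]
grip_width: 85.2
grasp_force: 0.0
time_s: 35.0
ee_pos: [458.0, 173.9, 200.7]
tool_rot: [2.21, 2.233, -0.001]
force: [-0.5, 0.5, -0.4]
grip_width: 85.4
grasp_force: 0.0
hex 0 [nan nan nan] ((0.0, 0.0), (0.0, 0.0), 0.0)
shaft 0 [nan nan nan] ((0.0, 0.0), (0.0, 0.0), 0.0)
pillar 2 [461.3 -22.3  64.3] ((461.3077087402344, -22.315731048583984), (1.2130608558654785, 0.0), -165.65357971191406)
bush 476 [460.8  35.7  67.3] ((460.9613952636719, 34.2075080871582), (28.213842391967773, 27.01073455810547), 85.86614990234375)<string>:6: RuntimeWarning: Mean of empty slice.
  ret = um.true_divide(
```

View pics/w9.png

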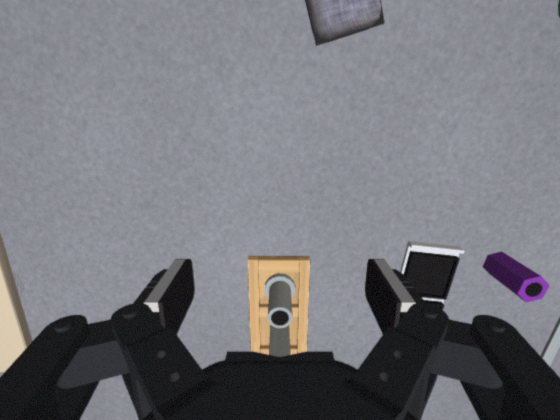

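The wrist view shows the bush in the left-hand bay at (280,315), but the gripper hides the rest. I'll check all four with the scene and side cameras.

```bash
python3 -c "
from h import *
np.set_printoptions(precision=1,suppress=True)
for c in('side','scene'):
  p,d=r.snapshot(c);P=pts(cam(c),d,d>0)
  for n,y,H in(('hex',-170.5,65),('shaft',-102.5,71),('pillar',-34.5,69),('bush',33.5,67)):
    q=P[(abs(P[:,1]-y)<26)&(abs(P[:,2]-H)<4)&(abs(P[:,0]-460)<30)]
    if len(q):print(c,n,len(q),q.mean(0))
  x,y=(200,110) if c=='side' else (130,100)
  cv2.imwrite('pics/f_%s.png'%c,cv2.resize(p[y:y+200,x:x+260],None,fx=2.8,fy=2.8))
"
```

```text
side shaft 1 [468.9 -99.   69.4]
side pillar 160 [461.3 -34.   67.6]
side bush 184 [460.7  34.7  65.8]
scene hex 208 [ 463.  -172.7   63.9]
scene shaft 68 [ 462.9 -105.6   69.7]
scene pillar 166 [461.7 -37.1  67.6]
scene bush 147 [461.2  31.9  65.9]
```

View pics/f_side.png

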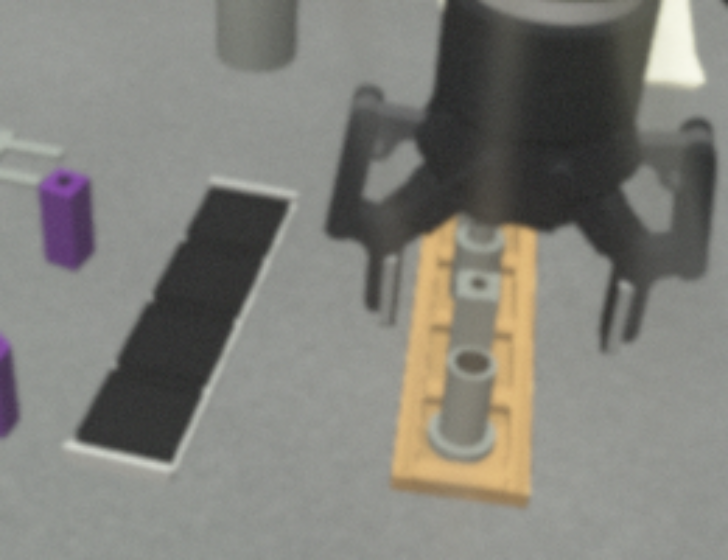

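The side view shows the bush at (465,400), the pillar at (478,300) and the shaft upright in their bays, with the cups empty. Scene depth puts all four tops at full height in the right bays. Handing in.

```bash
python3 -c "
from plant import r
print(r.finish_job())"
```

```text
the job is handed in; nothing more can be done
None
```

All four samples stand upright and released in the rack in reverse order (hex, shaft, pillar and bush, from the right-hand bay to the left), confirmed by the final scene-camera depth check, and the job was handed in at about 35 s.

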